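# Hold the clip open over the pistachio price card

### The arm

A 7-joint arm with a two-finger parallel gripper is mounted at the origin on the work surface. World frame = base frame: x ahead of the robot, y to its left, z up, the work surface at z = 0. Lengths are in mm, angles in rad, forces in N, time in s.
With the tool pointing down it reaches from about 400 to 875 mm from the base axis. Payload 4.4 kg.
Tool frame: the origin (TCP) lies midway between the tips of the shut fingers; the grasp point (between the pads) lies 19 mm behind it; z points along the fingers, y is the line along which they close (so a half turn about z gives the same grasp; the last joint's range is limited). The gripper opens to 85 mm and grips with 20 to 120 N. Pads are 22 mm wide; open, the fingers measure 114 mm over their backs; the gripper's body (76 mm by 85 mm) begins 54 mm behind the grasp point. The pads swing forward as they close: fully open they stand 13 mm farther back than shut.
Start: joints at [1.243, 0.628, 0.038, 1.517, -0.027, 0.996, -0.02], TCP at [168.262, -627.859, 194.813] pointing down, gripper open.
Joint ranges: [-3.06, 3.06], [-0.37, 2.12], [-1.25, 1.32], [0.18, 2.47], [-1.1, 4.24], [0.23, 1.98], [-2.94, 2.94]. Speed limits (rad/s): [2.57, 2.57, 3.14, 3.14, 3.14, 3.14, 3.14].

### API

Orientations are given as [roll, pitch, yaw] about the fixed x, y, z axes, in that order (R = Rz(yaw) Ry(pitch) Rx(roll)).
In Python, from cell import ctrl gives the robot as it stands.
- The arm moves only by the shell command python3 -m handwheel 'ROWS'. ROWS is JSON, a list of rows, each a list of 3 entries, a list of its own where there are three numbers: the turn, a rotation vector about the tool's x, y, z in degrees, then the shift along the tool's x, y, z in m, then the closure, from 0 (fully open) to 1 (shut). A call has 1 to 5 rows; each row shifts and turns the commanded pose from where the row before left it, along the tool's axes as they then stand; what a row does not reach is not made up. A row lasts 1/12 s, in which the tool goes at most 41.7 mm and 7.16 degrees, less where a joint would pass 70% of its speed; a pose out of reach is approached as far as the arm can. A call is refused whole if a number of a shift passes 0.0417 or a number of a turn 7.16, either way. A call with a gripper value outside its range is refused whole. The fingers move at their own pace and stop on an object; the grip force is fixed at half the most. Time passes only in rows, so rows that do not move let the fingers close. It gives the time, the measured TCP pose, the force, the opening and the grip force at its end, in the units of the state.
- ctrl.read_state(): the state, without advancing time (a new reading comes with each control period).
- ctrl.get_image(name): name is "scene" or "top" or "wrist"; returns a dict with "pixels" (420x560x3 uint8, red, green, blue), "fx", "fy", "cx", "cy" (pixels), "pose" (4x4, takes a point from camera to world coordinates); the wrist camera has in their place "T_tool_cam" (4x4, takes a point from camera to tool coordinates, whose origin is the TCP and whose axes are the flange's). Camera axes: x right, y up, looking along -z (the intrinsics and any distortion apply to the point x, -y, -z); pixel columns grow to the right and rows downward; lengths in mm; the calibration is good to about 2 mm. A picture is of the moment at which its call begins: read the wrist's pose just before it. There is no depth.
- ctrl.finish_job(): hands the job in; it is judged then, once.
The state is a dict: "clock": time; "qpos": joint angles; "qd": joint speeds; "tau": joint torques, N m; "eef_pos": TCP position; "tool_rot": TCP orientation; "force": force on the tool from outside, world axes, zero at the start; "torque": the same for the moment, N m; "width": finger opening in mm; "gripper_force": force on a finger pad.
Only numpy, scipy, OpenCV 4.12 (cv2) and the standard library are available. Lean on these libraries where they do the work, as an engineer would, in place of code of your own. Each camera call takes 0.05 s, during which the arm holds its last target. There are 200 camera calls.

### The job

Squeeze the red spring clip open, take it up off the rim of the steel caddy and bring it down over the top edge of the green pistachio price card, at the middle of that edge and square to it, so that one jaw hangs on each side of the card with its lip wholly below the edge, touching nothing. Hold it there still and gaping wide so that I can slip the new price tag in beside the card: the program finishes with the gripper still squeezing the clip. Do not shift the green card, and leave the other two cards, the black clip, the pastries and the tongs as they are.

Things in the scene. Friction and masses are not known exactly. Their poses are not given: they have to be found in the camera images.
- clip_red: Red plastic spring clip like a big clothes peg, 34 mm wide, 75 mm tall, 0.06 kg or so, standing jaws down, thumb levers up. Origin on the hinge pin; x along the pin, y across the clip (the way it is squeezed), z from jaws to levers. This body is the +y half; the other half swings on the pin. Same either way round. Clamped on the caddy's front wall, pin 20 mm above the rim, y square to the wall.
- lever_a (a point): Outer end of the thumb lever on the +y half: 40 mm above the pin, 26 mm to the side as parked. Levers are 4 mm plates, 30 mm wide (x), leaning outwards from the pin. Fingers coming from above astride both (along y), fingertips 15 mm above the pin, pinch the ends together: about 6 N per finger to begin, 10 N fully open.
- lever_b (a point): The same point of the other half's lever, 52 mm from lever_a as parked. Fully squeezed, the levers are almost parallel, 20 mm across, ends 46 mm above the pin; they stop hard there and may be squeezed against that stop. The pinched ends stay where the fingers hold them, so in squeezing, the pin and jaws sink about 6 mm, plus whatever the fingertips move down as they close.
- clip_red_lever (a joint): How far the red clip is squeezed open: angle between its halves in rad, 0 as parked on the 4 mm wall, -0.11 with the lips shut on each other, 0.72 fully squeezed. Gap between the lips about 4 mm + 33 mm per rad. Spring torque 0.25 N m at 0, plus 0.25 N m per rad. Squeezed between two fingers, each half turns by half of this.
- lip_a (a point): Lower inner corner (middle of its width) of the lip at the end of the +y half's jaw: 34 mm below the pin and 2 mm to the side as parked (14 mm below the caddy's rim); turns with that half. A lip is 10 mm high, 8 mm thick outwards, 34 mm wide. Between the jaws the space is free up to 4 mm below the pin.
- lip_b (a point): The same point of the red clip's other lip. Fully squeezed the lips are 28 mm apart and about 33 mm below the pin.
- card_green: Green pistachio price card: a rigid upright card 110 mm wide (y), 4 mm thick (x) and 85 mm tall, standing in an oak block 55 x 130 x 20 mm; 0.45 kg, loose. Origin at the centre of the block's underside, z up, x square to the card's faces. The block stays upright on the counter; its place among the three cards changes.
- card_edge (a point): The middle of the green card's top edge, 105 mm above the counter; axes as card_green.
- card_brown: Brown chocolate price card, same sizes as the green one. Leave alone.
- card_pink: Pink berry price card, same sizes as the green one. Leave alone.
- caddy: Open-topped sheet-steel caddy, 110 mm deep (x), 200 mm long (y) and 85 mm high, walls 4 mm, fixed to the counter; origin at the centre of its underside. Both clips sit on its front (-x) wall, whose middle plane is at x = -53 mm, 40 to 65 mm to either side of its middle. Spare cards and a wooden block stand inside, below the rim, 65 mm behind the front wall.
- clip_black: Black clip, otherwise the twin of the red one, clamped on the same rim 80 to 130 mm from it. Leave alone.
- slice: Slice of pistachio cheesecake on a round gilt board, 116 mm across, 50 mm high. Leave alone.
- tart_a: Strawberry tart, 70 mm across, 64 mm high, on a slate board. Leave alone.
- tart_b: Lemon tart, 70 mm across, 36 mm high, on the same slate board. Leave alone.
- tongs: Steel serving tongs, 230 mm long, 10 mm high, lying on the counter. Leave alone.
Mind the look-alikes: they are no part of the job. There is more than one size of the clip_red; the one meant has the size given above. Leave any blue look-alike of the card_green alone.

How it is judged:
By the outcome, as a careful person would: the job done as asked, in the order asked, and still so for the second after the job is handed in, while the arm keeps its last pose, push and grip.
It also fails if it takes over 35 s, if anything falls off the work surface, if the arm or the gripper's body presses on something with over 40 N, if the wrist force passes 120 N, or if a joint passes its speed limit or range.

## Working session

There is one attempt and no reset: what is moved stays moved. The work goes in short steps, Python scripts to look and compute and a shell command to move; the robot and the scene stay as the last step left them, time stands still between calls to the robot, and variables do not carry over. Pictures are saved under pics/ and viewed, at most 10 in all, crops included, and the job is handed in when it is done.

```bash
ls; mkdir -p pics
cat > h.py <<'E'
import numpy as np,cv2
from cell import ctrl
def snap(n,f):
    s=ctrl.read_state();im=ctrl.get_image(n);cv2.imwrite('pics/'+f,im['pixels'][:,:,::-1]);return im,s
E
python3 - <<'E'
from h import *
for n in('scene','top'):
    im,s=snap(n,n+'0.png');print(n,im['fx'],im['fy'],im['cx'],im['cy'],[k for k in im],np.round(im['pose'],3).tolist())
print(s)
E
```

```text
pics
scene 459.2782626399278 459.2782626399278 271.51641234443645 209.87775460647822 ['pixels', 'fx', 'fy', 'cx', 'cy', 'pose'] [[-0.887, -0.341, 0.312, 914.193], [0.461, -0.678, 0.572, 636.809], [0.016, 0.652, 0.758, 984.946], [0.0, 0.0, 0.0, 1.0]]
top 514.0349885149702 514.0349885149702 268.2444431374385 206.42344489508756 ['pixels', 'fx', 'fy', 'cx', 'cy', 'pose'] [[0.02, 0.996, -0.09, 420.935], [-1.0, 0.02, -0.001, -6.928], [0.0, 0.09, 0.996, 1201.218], [0.0, 0.0, 0.0, 1.0]]
{'clock': 0.05, 'qpos': array([ 1.24321596,  0.62935588,  0.03844628,  1.51834093, -0.02697558,
        0.99630737, -0.0199963 ]), 'qd': array([-0.00073043, -0.00221402,  0.00165304, -0.00113013, -0.00107517,
        0.00246309,  0.00140772]), 'tau': array([ 1.97905465e-03, -5.65056217e+01,  1.23149794e+00, -1.94199640e+01,
        1.12272118e-02,  5.31543497e-03, -3.39450742e-05]), 'eef_pos': array([ 168.06100437, -627.19024351,  193.891584  ]), 'tool_rot': array([-3.13969987e+00,  4.80437251e-05,  2.61794515e-01]), 'force': array([0.05195675, 0.44577592, 0.50117928]), 'torque': array([0.0110225 , 0.02328201, 0.0045525 ]), 'gripper_force': 0.0, 'width': 85.43548679801474}
```

View pics/scene0.png

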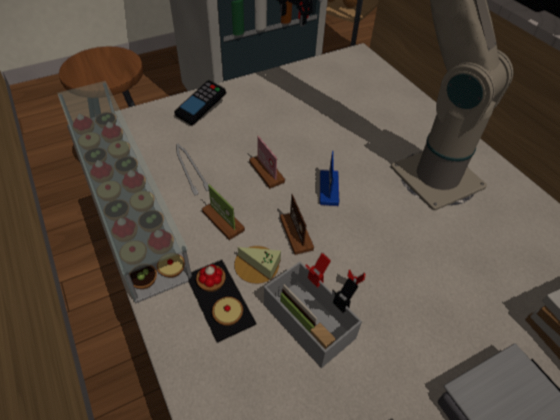

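View pics/top0.png

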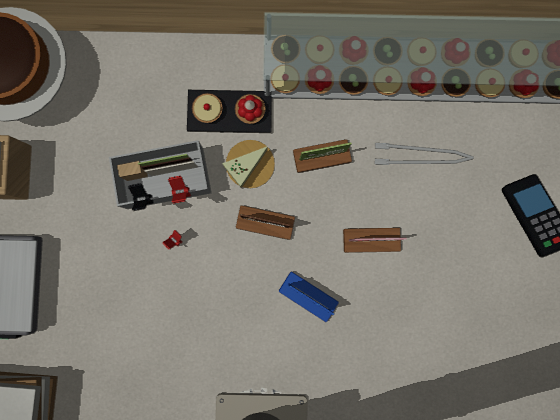

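Top view: red clip on the caddy rim at (178,188), small red look-alike on the counter (173,240), black clip (140,196). The green card is at (323,155), brown (265,221), pink (373,239), blue look-alike (310,297). In the scene view the red clip is at (319,269) and the green card at (222,205). I choose the red clip on the rim and the green card, and check them in a close crop.

```bash
cat >> h.py <<'E'
def ray(im,uv,T=None):
    T=im['pose'] if T is None else T
    d=np.array([(uv[0]-im['cx'])/im['fx'],-(uv[1]-im['cy'])/im['fy'],-1.])
    return T[:3,3],T[:3,:3]@d
def onz(im,uv,z,T=None):
    o,d=ray(im,uv,T);return o+d*(z-o[2])/d[2]
def proj(im,p,T=None):
    T=im['pose'] if T is None else T
    q=T[:3,:3].T@(np.asarray(p,float)-T[:3,3]);return np.array([im['cx']-q[0]/q[2]*im['fx'],im['cy']+q[1]/q[2]*im['fy']])
E
python3 - <<'E'
from h import *
a=ctrl.get_image('top');b=ctrl.get_image('scene')
f=lambda im,u,v,w,h,k:cv2.resize(im['pixels'][v:v+h,u:u+w,::-1],None,fx=k,fy=k,interpolation=2)
A=f(a,105,130,100,75,4);B=f(a,285,130,100,75,4);C=f(b,260,235,100,75,4);D=f(b,190,175,100,75,4)
cv2.imwrite('pics/crop1.png',np.vstack([np.hstack([A,B]),np.hstack([C,D])]))
for n,im,rc in(('top',a,(100,130,210,260)),('scene',b,(290,240,370,300))):
    p=im['pixels'].astype(int);m=((p[...,0]>100)&(p[...,1]<60)&(p[...,2]<70)).astype(np.uint8)
    k,_,st,c=cv2.connectedComponentsWithStats(m)
    for i in range(1,k):
        if st[i,4]>15 and rc[0]<c[i][0]<rc[2] and rc[1]<c[i][1]<rc[3]: print(n,st[i],c[i],onz(im,c[i],130).round())
    # caddy rim etc
for uv in((111,158),(200,142),(209,192),(117,207)):print(onz(a,uv,85).round())
for uv in((296,157),(351,148)):print('card',onz(a,uv,105).round())
E
```

```text
top [168 176  14   4  24] [174.33333333 177.66666667] [574. 193. 130.]
top [172 198  14   5  29] [178.55172414 200.37931034] [526. 183. 130.]
top [169 230  12  15  78] [175.61538462 236.46153846] [451. 186. 130.]
scene [322 254   8   9  19] [326.15789474 257.42105263] [518. 173. 130.]
scene [306 265   9   8  31] [310.58064516 268.03225806] [564. 181. 130.]
scene [348 270   6   8  26] [350.30769231 274.34615385] [494. 235. 130.]
[621. 342.  85.]
[661. 148.  85.]
[550. 125.  85.]
[513. 324.  85.]
card [628. -63. 105.]
card [ 650. -182.  105.]
```

View pics/crop1.png

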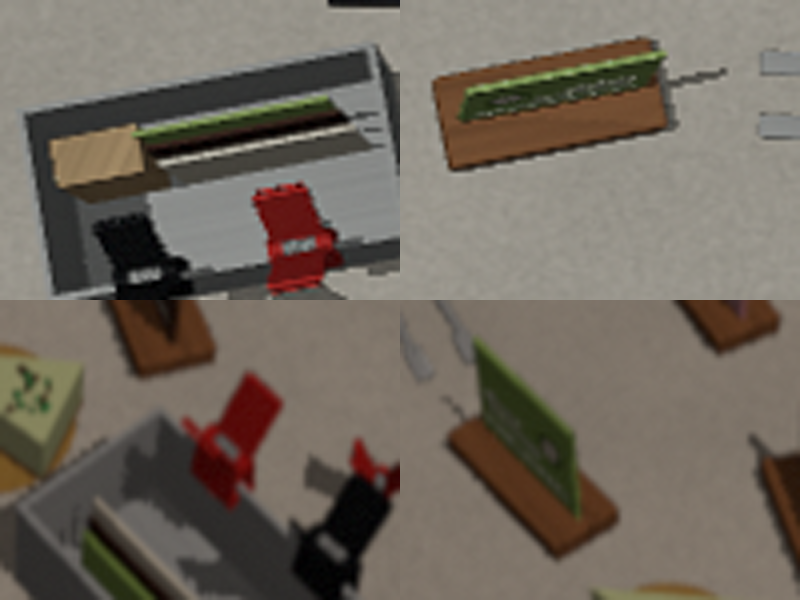

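The crop confirms it: the full-size red clip on the rim has its inner lever end near top (176,176) and outer end near (180,201). The green card's top edge runs from about (302,152) to (351,144). I'll swing over on an arc and look with the wrist camera.

```bash
H="python3 -m handwheel"
$H '[[[0,0,-3.5],[0.04,0,-0.01],0],[[0,0,-3.5],[0.04,0,-0.01],0],[[0,0,-3.5],[0.04,0,-0.01],0],[[0,0,-3.5],[0.04,0,-0.01],0],[[0,0,-3.5],[0.04,0,-0.01],0]]'
$H '[[[0,0,-3.5],[0.04,0,-0.01],0],[[0,0,-3.5],[0.04,0,-0.01],0],[[0,0,-3.5],[0.04,0,-0.01],0],[[0,0,-3.5],[0.04,0,-0.01],0],[[0,0,-3.5],[0.04,0,-0.01],0]]'
$H '[[[0,0,-3.5],[0.04,0,0],0],[[0,0,-3.5],[0.04,0,0],0],[[0,0,-3.5],[0.04,0,0],0],[[0,0,-3.5],[0.04,0,0],0],[[0,0,-3.5],[0.04,0,0],0]]'
$H '[[[0,0,-3.5],[0.04,0,0],0],[[0,0,-3.5],[0.04,0,0],0],[[0,0,-3.5],[0.04,0,0],0],[[0,0,-3.5],[0.04,0,0],0],[[0,0,-3.5],[0.04,0,0],0]]'
python3 - <<'E'
from h import *
a=ctrl.get_image('top')
L,R=onz(a,(301.7,152.5),105),onz(a,(350.7,143.5),105)
print('card',L.round(),R.round(),((L+R)/2).round(),np.linalg.norm(L-R),np.arctan2(L[0]-R[0],R[1]-L[1]))
A,B=onz(a,(176,176.5),145),onz(a,(179.5,201.5),145)
print('clip',A.round(),B.round(),((A+B)/2).round(),np.linalg.norm(A-B))
E
```

```text
clock: 0.62
eef_pos: [354.7, -552.5, 245.0]
tool_rot: [3.142, -0.0, 0.57]
force: [0.5, -0.7, -0.8]
width: 85.3
gripper_force: 0.0
clock: 1.03
eef_pos: [508.1, -425.1, 295.0]
tool_rot: [-3.141, 0.0, 0.876]
force: [0.3, 0.1, -0.7]
width: 85.3
gripper_force: 0.0
clock: 1.45
eef_pos: [616.2, -257.8, 294.5]
tool_rot: [-3.141, 0.0, 1.181]
force: [0.1, -0.2, -0.7]
width: 85.1
gripper_force: 0.0
clock: 1.87
eef_pos: [668.9, -65.6, 294.4]
tool_rot: [-3.141, 0.0, 1.486]
force: [0.9, -0.3, 0.6]
width: 85.1
gripper_force: 0.0
card [638. -75. 105.] [ 660. -181.  105.] [ 649. -128.  105.] 108.03111913735242 -2.9379436820629543
clip [574. 187. 145.] [522. 178. 145.] [548. 183. 145.] 52.7179479216052
```

```bash
H="python3 -m handwheel"
$H '[[[0,0,-2.2],[0.036,-0.016,0],0],[[0,0,-2.2],[0.036,-0.016,0],0],[[0,0,-2.2],[0.036,-0.016,0],0],[[0,0,-2.2],[0.036,-0.016,0],0]]' >/dev/null
$H '[[[0,0,-2.2],[0.036,-0.016,0],0],[[0,0,-2.2],[0.036,-0.016,0],0],[[0,0,-2.2],[0.036,-0.016,0],0],[[0,0,0],[0,0,0],0]]'
python3 - <<'E'
from h import *
im,s=snap('wrist','w1.png');print(s['eef_pos'],s['tool_rot'],np.round(im['T_tool_cam'],3).tolist(),im['fx'],im['cx'],im['cy'])
E
```

```text
clock: 2.58
eef_pos: [544.3, 190.3, 295.6]
tool_rot: [-3.14, -0.006, 1.766]
force: [0.8, 0.6, -0.2]
width: 85.4
gripper_force: 0.0
[544.26869233 190.30180325 295.5731538 ] [-3.14002588 -0.00643907  1.76641879] [[0.001, 0.958, 0.288, 72.878], [1.0, -0.001, 0.001, 0.699], [0.001, 0.288, -0.958, -178.584], [0.0, 0.0, 0.0, 1.0]] 329.5043354489947 278.62789458521377 215.85582969820993
```

View pics/w1.png

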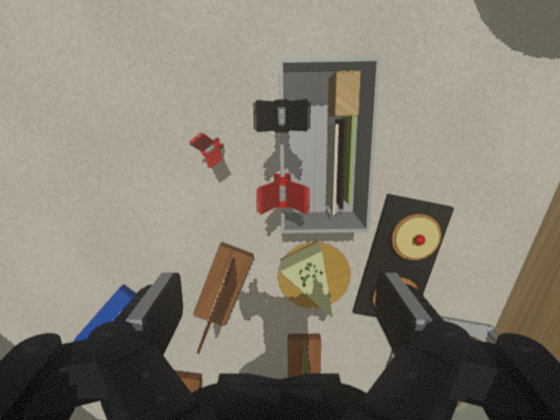

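The wrist view shows the red clip at (283,195), squarely aligned, with levers from column 257 to 310. The black clip is at (281,115) and the green card at (305,355).

```bash
cat >> h.py <<'E'
from scipy.spatial.transform import Rotation as Ro
def wT(im,s):
    T=np.eye(4);T[:3,:3]=Ro.from_euler('xyz',s['tool_rot']).as_matrix();T[:3,3]=s['eef_pos'];return T@im['T_tool_cam']
def totool(s,p):
    return Ro.from_euler('xyz',s['tool_rot']).as_matrix().T@(np.asarray(p)-s['eef_pos'])
E
python3 - <<'E'
from h import *
s=ctrl.read_state();im=ctrl.get_image('wrist');T=wT(im,s)
p=im['pixels'].astype(int);m=((p[...,0]>90)&(p[...,1]<60)&(p[...,2]<60)).astype(np.uint8)
m[:, :240]=0;m[:,330:]=0;m[:160]=0;m[230:]=0
v,u=np.nonzero(m)
for a,b in((u.min(),u.min()+4),(u.max()-4,u.max())):
    k=(u>=a)&(u<=b);print(a,b,v[k].min(),v[k].max())
    e=(a if a<270 else b+1,(v[k].min()+v[k].max()+1)/2);P=onz(im,e,145,T);print(P.round(1));
    print('tool',totool(s,P).round(1))
    w=onz(im,(e[0],v[k].min()),145,T)-onz(im,(e[0],v[k].max()+1),145,T);print('wid',np.linalg.norm(w))
# wall yaw: bright rim: brown-wall edge via corners of caddy outer
for e in((283,63),(376,62),(369,232),(283,233)):
    P=onz(im,e,85,T);print(P.round(1),totool(s,P).round(1))
E
```

```text
257 261 181 207
[526.2 178.9 145. ]
tool [ -3.2 -21.7 150.4]
wid 28.275051973951815
302 306 181 207
[576.4 188.7 145. ]
tool [ -3.2  29.4 150.4]
wid 28.27215429971774
[527.4 313.7  85. ] [128.7   4.9 210.8]
[625.9 333.8  85. ] [129.8 105.5 210.7]
[670.5 144.1  85. ] [-64.9 113.4 210.2]
[565.2 122.3  85. ] [-66.4   5.9 210.2]
```

```bash
H="python3 -m handwheel"
$H '[[[0,0,0],[-0.003,0.004,0.03],0],[[0,0,0],[0,0,0.04],0],[[0,0,0],[0,0,0.04],0],[[0,0,0],[0,0,0.04],0],[[0,0,0],[0,0,0],0]]'
python3 - <<'E'
from h import *
s=ctrl.read_state();im=ctrl.get_image('scene')
cv2.imwrite('pics/s2.png',cv2.resize(im['pixels'][180:330,240:400,::-1],None,fx=4,fy=4))
E
```

```text
clock: 3.1
eef_pos: [549.8, 173.6, 137.4]
tool_rot: [-3.127, 0.004, 1.749]
force: [-0.7, -1.5, 0.1]
width: 85.6
gripper_force: 0.0
```

View pics/s2.png

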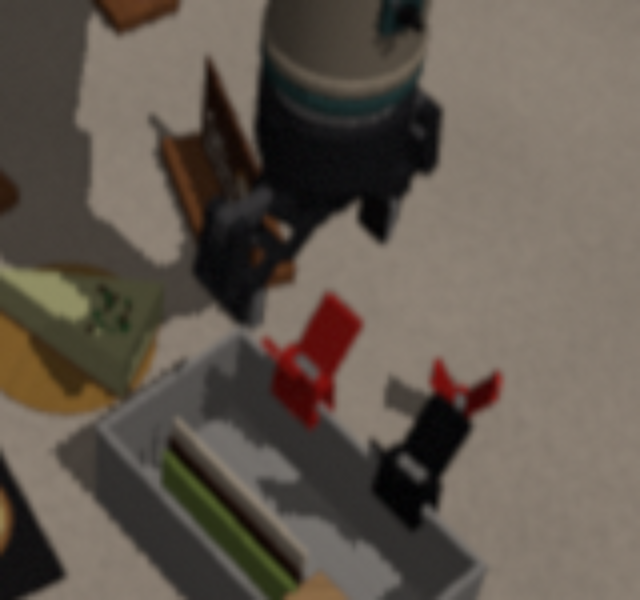

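The gripper is above the clip but the pose hasn't settled (y 173 against 188). I'll let it settle and read again.

```bash
H="python3 -m handwheel"
$H '[[[0,0,0],[0,0,0],0],[[0,0,0],[0,0,0],0],[[0,0,0],[0,0,0],0]]'
python3 - <<'E'
from h import *
s=ctrl.read_state();print(totool(s,[551.3,183.8,145]).round(1),s['qd'].round(3))
E
```

```text
clock: 3.4
eef_pos: [556.5, 179.0, 147.6]
tool_rot: [3.136, -0.001, 1.752]
force: [0.4, 0.0, 0.4]
width: 85.5
gripper_force: 0.0
[ 5.7 -4.3  2.6] [-0.004 -0.001  0.001  0.012  0.003 -0.002 -0.003]
```

```bash
H="python3 -m handwheel"
$H '[[[0,0.3,-0.8],[0.0057,-0.0043,0],0],[[0,0,0],[0,0,0],0],[[0,0,0],[0,0,0.016],0],[[0,0,0],[0,0,0.016],0],[[0,0,0],[0,0,0],0]]'
$H '[[[0,0,0],[0,0,0],0],[[0,0,0],[0,0,0],0]]'
python3 - <<'E'
from h import *
s=ctrl.read_state();print(totool(s,[551.3,183.8,145]).round(1),s['qd'].round(3))
im,s=snap('wrist','w3.png')
E
```

```text
clock: 3.82
eef_pos: [547.4, 182.8, 111.2]
tool_rot: [-3.138, -0.004, 1.767]
force: [-1.2, 0.2, -0.2]
width: 85.2
gripper_force: 0.0
clock: 3.98
eef_pos: [549.6, 183.9, 113.8]
tool_rot: [3.14, -0.006, 1.767]
force: [-0.4, 1.0, 0.7]
width: 85.3
gripper_force: 0.0
[ -0.3   1.7 -31.2] [-0.    -0.006 -0.002 -0.004  0.001 -0.005 -0.002]
```

View pics/w3.png

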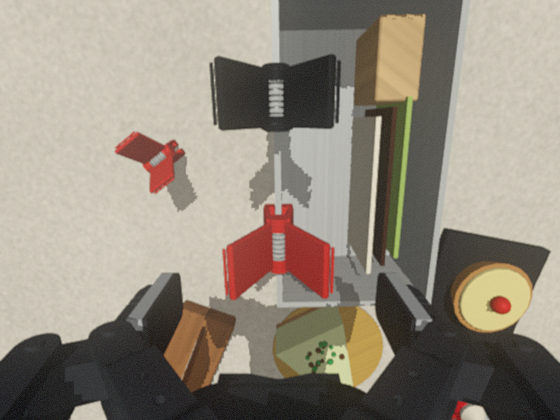

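Fingers at columns 180 and 378 and the clip at 224–333 share the centre (279). I'll check the alignment along the pin direction.

Run:
```python
from h import *
s=ctrl.read_state();im=ctrl.get_image('wrist');T=wT(im,s)
for e in((225,247),(231,298),(333,247),(333,297)):print(totool(s,onz(im,e,145,T)).round(1))
# pad tips: proj of tool(0,±43,-13)
R=Ro.from_euler('xyz',s['tool_rot']).as_matrix()
for q in((11,43,-13),(-11,43,-13),(-11,-43,-13),(11,-43,-13)):print(proj(im,R@np.array(q)+s['eef_pos'],T).round())
```

```text
[ 12.8 -25.2 -31. ]
[-14.8 -23.4 -31.2]
[ 12.9  26.8 -30.9]
[-14.2  28.1 -31.1]
[358. 238.]
[355. 275.]
[200. 275.]
[197. 237.]
```

Run:
```python
import cv2
i=cv2.imread('pics/w3.png');cv2.imwrite('pics/w3c.png',cv2.resize(i[230:400,80:280],None,fx=3.5,fy=3.5,interpolation=2))
```

```text
(no output)
```

View pics/w3c.png

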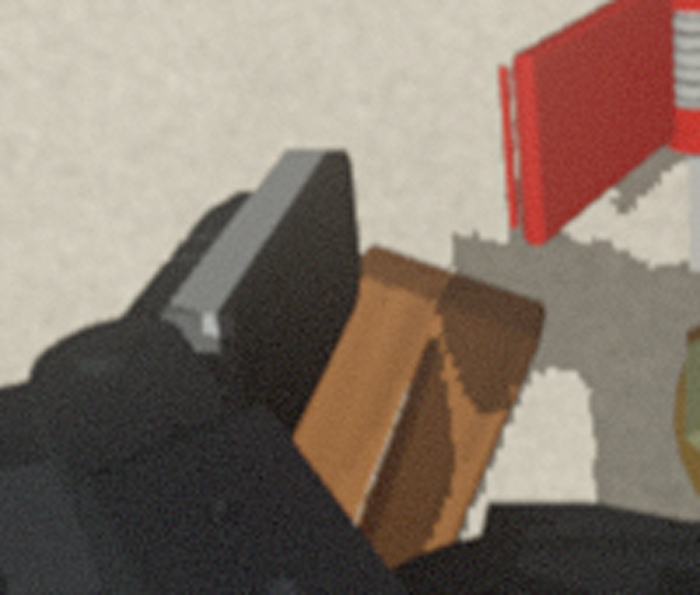

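The pad tip edges at pixels (179,273)–(183,313) seem farther back than expected. I'll check against the scene camera.

Run:
```python
from h import *
s=ctrl.read_state();im=ctrl.get_image('scene');R=Ro.from_euler('xyz',s['tool_rot']).as_matrix()
i=cv2.resize(im['pixels'][200:320,250:390,::-1],None,fx=5,fy=5,interpolation=2)
for z,c in((-13,(0,255,255)),(-48,(255,255,0))):
  for x in(-11,11):
    for y in(-43,43):
      q=proj(im,R@np.array((x,y,z))+s['eef_pos']);cv2.circle(i,tuple(int(t) for t in ((q-[250,200])*5)),4,c,1)
cv2.imwrite('pics/s4.png',i)
```

```text
(no output)
```

View pics/s4.png

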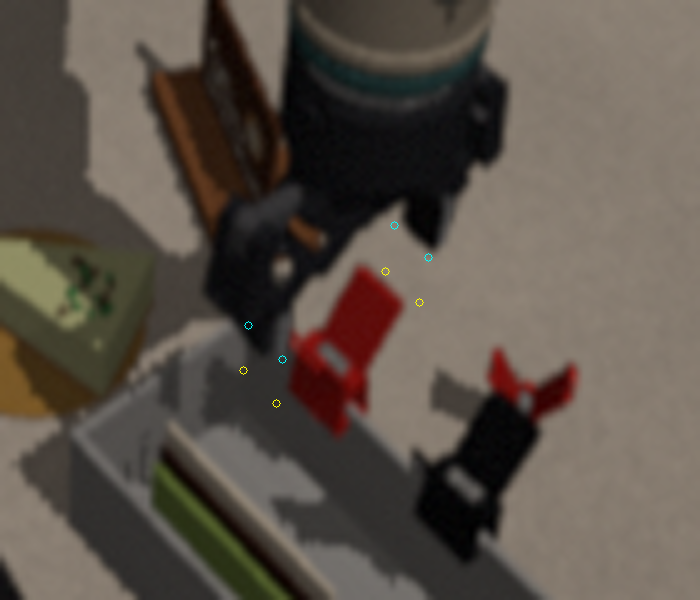

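The scene view shows the open fingertips near the cyan points (248,325)/(428,257), so they stand about 48 mm behind the reported TCP rather than 13. The tips are still above the levers (about 160 against 145), so I go by the picture and go down 32 mm more.

```bash
H="python3 -m handwheel"
$H '[[[0,0,0],[0,0.001,0.011],0],[[0,0,0],[0,0,0.011],0],[[0,0,0],[0,0,0.010],0],[[0,0,0],[0,0,0],0],[[0,0,0],[0,0,0],0]]'
$H '[[[0,0,0],[0,0,0],0]]'
python3 - <<'E'
from h import *
s=ctrl.read_state();im=ctrl.get_image('wrist');T=wT(im,s)
p=im['pixels'].astype(int);m=((p[...,0]>90)&(p[...,1]<60)&(p[...,2]<60)).astype(np.uint8);m[:,:180]=0;m[:,400:]=0;m[:200]=0;m[350:]=0
v,u=np.nonzero(m);print(u.min(),u.max(),v.min(),v.max())
for c in(u.min(),u.max()+1):
    k=abs(u-c)<5;print(v[k].min(),v[k].max());print(totool(s,onz(im,(c,(v[k].min()+v[k].max())/2),145,T)).round(1))
cv2.imwrite('pics/w5.png',im['pixels'][:,:,::-1])
E
```

```text
clock: 4.55
eef_pos: [549.1, 183.5, 79.5]
tool_rot: [-3.139, -0.005, 1.766]
force: [0.4, -0.5, -0.8]
width: 85.5
gripper_force: 0.0
clock: 4.63
eef_pos: [549.9, 183.9, 80.5]
tool_rot: [-3.141, -0.005, 1.766]
force: [-0.0, -0.3, 0.5]
width: 85.2
gripper_force: 0.0
210 345 219 346
293 336
[ -2.4 -26.6 -64.5]
280 333
[  1.3  27.2 -64.5]
```

```bash
H="python3 -m handwheel"
$H '[[[0,0,0],[0,0,0],0.33],[[0,0,0],[0,0,0],0.33],[[0,0,0],[0,0,0],0.33],[[0,0,0],[0,0,0],0.33]]'
$H '[[[0,0,0],[0,0,-0.001],0.45],[[0,0,0],[0,0,-0.001],0.45],[[0,0,0],[0,0,-0.001],0.45]]'
python3 - <<'E'
from h import *
s=ctrl.read_state();im=ctrl.get_image('wrist');cv2.imwrite('pics/w6.png',im['pixels'][:,:,::-1]);T=wT(im,s)
p=im['pixels'].astype(int);m=((p[...,0]>90)&(p[...,1]<60)&(p[...,2]<60)).astype(np.uint8);m[:,:180]=0;m[:,400:]=0;m[:200]=0;m[350:]=0
v,u=np.nonzero(m);print(u.min(),u.max(),v.min(),v.max(),s['torque'].round(2))
E
```

```text
clock: 5.02
eef_pos: [550.2, 183.8, 81.1]
tool_rot: [3.141, -0.005, 1.766]
force: [0.1, -1.0, 0.0]
width: 57.0
gripper_force: 0.0
clock: 5.27
eef_pos: [550.0, 183.8, 84.0]
tool_rot: [3.141, -0.005, 1.766]
force: [0.3, 0.3, -0.1]
width: 47.1
gripper_force: 6.7
219 341 217 345 [-0.   -0.03  0.03]
```

View pics/w6.png

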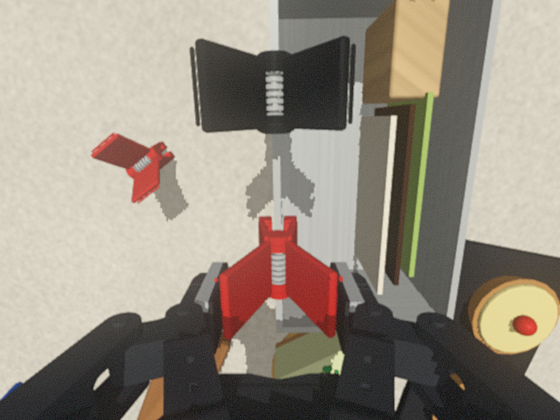

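Both pads (columns about 215 and 340) bear evenly on the lever ends, with force 6.7 N at width 47. Now I squeeze fully while rising a little.

```bash
H="python3 -m handwheel"
$H '[[[0,0,0],[0,0,-0.001],0.55],[[0,0,0],[0,0,-0.002],0.65],[[0,0,0],[0,0,-0.002],0.75],[[0,0,0],[0,0,-0.001],0.85],[[0,0,0],[0,0,0],1]]'
$H '[[[0,0,0],[0,0,0],1],[[0,0,0],[0,0,0],1],[[0,0,0],[0,0,0],1]]'
python3 - <<'E'
from h import *
s=ctrl.read_state();im=ctrl.get_image('wrist');cv2.imwrite('pics/w7.png',im['pixels'][:,:,::-1])
print(s['torque'].round(2),s['width'])
E
```

```text
clock: 5.73
eef_pos: [550.3, 183.9, 90.2]
tool_rot: [3.141, -0.005, 1.766]
force: [-0.8, -0.5, -0.8]
width: 17.7
gripper_force: 59.0
clock: 5.98
eef_pos: [550.0, 183.7, 89.8]
tool_rot: [-3.142, -0.005, 1.766]
force: [-0.5, -0.4, -1.1]
width: 17.8
gripper_force: 59.0
[-0.01  0.    0.01] 17.78842229519435
```

```bash
H="python3 -m handwheel"
$H '[[[0,0,0],[0,0,-0.02],1],[[0,0,0],[0,0,-0.03],1],[[0,0,0],[0,0,-0.035],1],[[0,0,0],[0,0,-0.035],1],[[0,0,0],[0,0,0],1]]'
$H '[[[0,0,0],[0,0,0],1],[[0,0,0],[0,0,0],1]]'
python3 - <<'E'
from h import *
s=ctrl.read_state();t=ctrl.get_image('top');c=ctrl.get_image('scene');w=ctrl.get_image('wrist')
for n,im in(('t8',t),('s8',c),('w8',w)):cv2.imwrite(f'pics/{n}.png',im['pixels'][:,:,::-1])
for n,im,(u0,v0,u1,v1) in(('top',t,(285,130,365,175)),('scene',c,(190,170,250,240))):
    h=cv2.cvtColor(im['pixels'],cv2.COLOR_RGB2HSV);m=cv2.inRange(h,(30,90,40),(60,255,255));k=np.zeros_like(m);k[v0:v1,u0:u1]=m[v0:v1,u0:u1]
    cs,_=cv2.findContours(k,0,2);cc=max(cs,key=cv2.contourArea);print(n,cv2.contourArea(cc),cv2.approxPolyDP(cc,2.5,True)[:,0].tolist())
p=c['pixels'].astype(int);m=((p[...,0]>80)&(p[...,1]<60)&(p[...,2]<60));m[:,:280]=0;m[:,345:]=0;m[:200]=0;m[300:]=0
v,u=np.nonzero(m);print('red',len(v),u.min(),u.max(),v.min(),v.max(),u[v==v.max()],v[u==u.min()])
R=Ro.from_euler('xyz',s['tool_rot']).as_matrix();print(s['eef_pos'])
E
```

```text
clock: 6.45
eef_pos: [554.3, 185.4, 216.6]
tool_rot: [3.129, -0.007, 1.766]
force: [1.5, 0.9, -0.1]
width: 17.9
gripper_force: 59.0
clock: 6.62
eef_pos: [549.7, 182.7, 209.4]
tool_rot: [-3.141, -0.005, 1.766]
force: [-1.3, -0.1, -1.8]
width: 18.0
gripper_force: 59.0
top 232.0 [[350, 143], [302, 152], [300, 159], [339, 148], [345, 151]]
scene 273.5 [[209, 185], [210, 196], [224, 211], [225, 208], [230, 213], [224, 215], [230, 224], [218, 212], [221, 212], [219, 209], [218, 212], [215, 209], [234, 228], [232, 207]]
red 444 281 332 214 257 [318 319 320] [215]
[549.67421906 182.69653087 209.38544392]
```

Run:
```python
from h import *
c=ctrl.get_image('scene');s=ctrl.read_state()
for uv in((208.5,185),(233,207)):print('card',onz(c,uv,105).round(1))
for z in(165,170,175,180,185,190):
    print(z,[proj(c,np.r_[s['eef_pos'][:2]+np.array([.98,.19])*a+np.array([-.19,.98])*b,z]).round(1).tolist() for a,b in((22,17),(22,-17),(-22,17))])
i=c['pixels'][200:275,285:360,::-1]
w=cv2.imread('pics/w8.png')[190:420,150:410]
cv2.imwrite('pics/m8.png',np.hstack([cv2.resize(i,(460,460),interpolation=2),cv2.resize(w[:,:170],(340,460))]))
```

```text
card [ 661.4 -178.9  105. ]
card [635.5 -79.7 105. ]
165 [[315.8, 267.4], [305.3, 257.0], [330.8, 257.0]]
170 [[316.0, 266.1], [305.4, 255.7], [331.1, 255.7]]
175 [[316.2, 264.8], [305.6, 254.4], [331.4, 254.3]]
180 [[316.4, 263.5], [305.8, 253.0], [331.6, 253.0]]
185 [[316.6, 262.1], [305.9, 251.6], [331.9, 251.6]]
190 [[316.8, 260.8], [306.1, 250.3], [332.2, 250.2]]
```

View pics/m8.png

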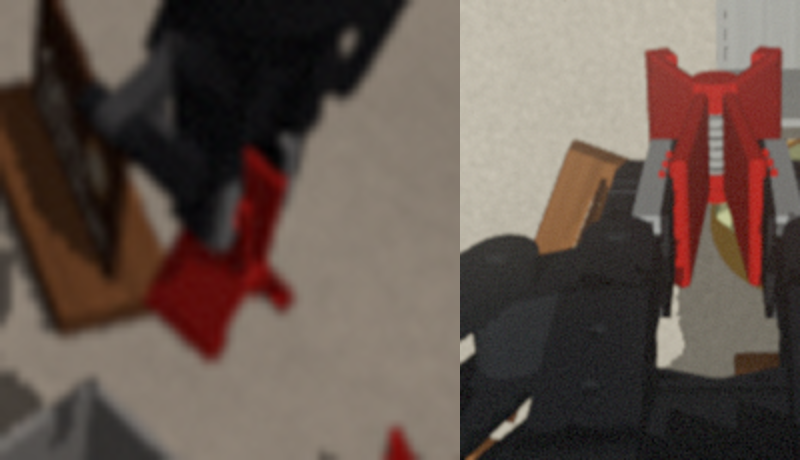

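The merged crop shows the clip held upright with its jaws spread. In the scene view the lip corners are at about (320,258), (309,250) and (331,250), so the lips sit about 16 mm below the reported TCP. Next I carry it over the green card.

```bash
H="python3 -m handwheel"
$H '[[[0,0,0],[-0.015,0.002,0],1],[[0,0,0],[-0.030,0.003,0],1],[[0,0,0],[-0.035,0.004,0],1],[[0,0,0],[-0.035,0.004,0],1],[[0,0,0],[-0.035,0.004,0],1]]' >/dev/null
$H '[[[0,0,0],[-0.035,0.004,0],1],[[0,0,0],[-0.035,0.004,0],1],[[0,0,0],[-0.035,0.004,0],1],[[0,0,0],[-0.035,0.004,0],1],[[0,0,0],[-0.020,0.003,0],1]]'
$H '[[[0,0,0],[-0.014,0.001,0],1],[[0,0,0],[0,0,0],1],[[0,0,0],[0,0,0],1],[[0,0,0],[0,0,0],1]]'
python3 - <<'E'
from h import *
s=ctrl.read_state();w=ctrl.get_image('wrist');T=wT(w,s);cv2.imwrite('pics/w9.png',w['pixels'][:,:,::-1])
h=cv2.cvtColor(w['pixels'],cv2.COLOR_RGB2HSV);m=cv2.inRange(h,(30,90,40),(60,255,255))
n,_,st,c=cv2.connectedComponentsWithStats(m)
for i in range(1,n):
    if st[i,4]>60:print(st[i],c[i].round())
cs,_=cv2.findContours(m,0,2)
for q in cs:
    if cv2.contourArea(q)>60:
        for e in cv2.approxPolyDP(q,2,True)[:,0]:print(e,onz(w,e,105,T).round(1),totool(s,onz(w,e,105,T)).round(1))
E
```

```text
clock: 7.65
eef_pos: [645.6, -119.9, 206.6]
tool_rot: [-3.139, -0.003, 1.761]
force: [0.5, -1.0, -0.7]
width: 18.0
gripper_force: 59.0
clock: 7.98
eef_pos: [649.0, -124.4, 207.9]
tool_rot: [-3.141, -0.008, 1.769]
force: [0.5, 0.4, -0.7]
width: 17.9
gripper_force: 59.0
[277 143   5  82 370] [279. 183.]
[400 270  28  17 312] [415. 279.]
[427 276] [ 800.1 -165.1  105. ] [-70.5 140.2 102.3]
[425 272] [ 796.9 -161.6  105. ] [-66.4 137.8 102.3]
[418 270] [ 789.9 -160.9  105. ] [-64.3 131.  102.4]
[411 278] [ 786.  -170.1  105. ] [-72.6 125.4 102.3]
[407 275] [ 781.4 -167.9  105. ] [-69.5 121.3 102.3]
[401 277] [ 776.5 -171.   105. ] [-71.6 115.9 102.3]
[400 282] [ 777.1 -176.2  105. ] [-76.8 115.5 102.3]
[404 286] [ 782.1 -179.5  105. ] [-81.  119.7 102.2]
[413 282] [ 789.1 -173.8  105. ] [-76.8 127.8 102.3]
[423 285] [ 799.4 -174.9  105. ] [-79.9 137.6 102.2]
[277 143] [637.6 -73.  105. ] [ 51.9  -1.  103.3]
[278 223] [ 652.3 -141.7  105. ] [-1.840e+01 -1.000e-01  1.028e+02]
[281 224] [ 655.1 -142.1  105. ] [-19.3   2.6 102.7]
[280 144] [640.2 -73.3 105. ] [ 51.    1.6 103.3]
```

The wrist mask gives the card's top edge at columns 277–281, central and square to the tool, with its far end at tool x = +52. The correction is x −3 mm, y +1 mm; then I go down gently.

```bash
H="python3 -m handwheel"
$H '[[[0,0,0],[-0.003,0.001,0.005],1],[[0,0,0],[0,0,0.015],1],[[0,0,0],[0,0,0.018],1],[[0,0,0],[0,0,0.015],1],[[0,0,0],[0,0,0.007],1]]' >/dev/null
$H '[[[0,0,0],[0,0,0],1],[[0,0,0],[0,0,0],1],[[0,0,0],[0,0,0],1]]'
python3 - <<'E'
from h import *
s=ctrl.read_state();w=ctrl.get_image('wrist');T=wT(w,s);cv2.imwrite('pics/w10.png',w['pixels'][:,:,::-1])
h=cv2.cvtColor(w['pixels'],cv2.COLOR_RGB2HSV);m=cv2.inRange(h,(30,90,40),(60,255,255));m[:,:240]=0;m[:,320:]=0
cs,_=cv2.findContours(m,0,2);q=max(cs,key=cv2.contourArea)
for e in cv2.approxPolyDP(q,2,True)[:,0]:print(e,totool(s,onz(w,e,105,T)).round(1))
p=w['pixels'].astype(int);r=((p[...,0]>70)&(p[...,1]<50)&(p[...,2]<50));r[:,:220]=0;r[:,340:]=0;r[:180]=0
for y in(216,222,228,234):
    u=np.nonzero(r[y])[0];print(y,u.min() if len(u) else 0,u.max() if len(u) else 0,len(u))
E
```

```text
clock: 8.7
eef_pos: [651.7, -129.6, 149.2]
tool_rot: [3.14, -0.005, 1.767]
force: [0.5, 0.2, 0.9]
width: 18.0
gripper_force: 59.0
[277 140] [58.2 -0.6 44.4]
[273 147] [53.6 -3.3 44.4]
[275 224] [-0.1 -2.1 44.2]
[279 224] [-0.1  0.8 44.2]
216 244 309 13
222 244 309 12
228 245 309 46
234 245 309 44
```

```bash
H="python3 -m handwheel"
$H '[[[0,0,0],[0.002,-0.001,0.004],1],[[0,0,0],[0,0,0.008],1],[[0,0,0],[0,0,0.010],1],[[0,0,0],[0,0,0.010],1],[[0,0,0],[0,0,0.009],1]]'
$H '[[[0,0,0],[0,0,0.005],1],[[0,0,0],[0,0,0.003],1],[[0,0,0],[0,0,0],1],[[0,0,0],[0,0,0],1],[[0,0,0],[0,0,0],1]]'
python3 - <<'E'
from h import *
s=ctrl.read_state();w=ctrl.get_image('wrist');T=wT(w,s);cv2.imwrite('pics/w11.png',w['pixels'][:,:,::-1])
h=cv2.cvtColor(w['pixels'],cv2.COLOR_RGB2HSV);m=cv2.inRange(h,(30,90,40),(60,255,255));m[:,:240]=0;m[:,320:]=0
cs,_=cv2.findContours(m,0,2);q=max(cs,key=cv2.contourArea)
for e in cv2.approxPolyDP(q,2,True)[:,0]:print(e,totool(s,onz(w,e,105,T)).round(1))
p=w['pixels'].astype(int);r=((p[...,0]>70)&(p[...,1]<50)&(p[...,2]<50));r[:,:220]=0;r[:,340:]=0;r[:180]=0
for y in(216,220,224,228):
    u=np.nonzero(r[y])[0];print(y,u.min() if len(u) else 0,u.max() if len(u) else 0,len(u))
c=ctrl.get_image('scene');cv2.imwrite('pics/s11.png',c['pixels'][:,:,::-1])
i=c['pixels'];hh=cv2.cvtColor(i,cv2.COLOR_RGB2HSV);r=((i[...,0]>70)&(i[...,1]<50)&(i[...,2]<60));r[:,:195]=0;r[:,250:]=0;r[:150]=0;r[230:]=0
v,u=np.nonzero(r);print('red scene',len(v));
if len(v):
    for k in range(v.min(),v.max()+1):
        z=u[v==k];print(k,z.min() if len(z) else '',z.max() if len(z) else '',end=' | ')
for z in(80,85,90):
    print(z,[proj(c,np.r_[s['eef_pos'][:2]+np.array([.98,.19])*a+np.array([-.19,.98])*b,z]).round(1).tolist() for a,b in((22,17),(22,-17),(-22,17))])
E
```

```text
clock: 9.17
eef_pos: [648.8, -128.1, 105.5]
tool_rot: [-3.14, -0.006, 1.766]
force: [-0.4, -0.6, -0.8]
width: 18.0
gripper_force: 59.0
clock: 9.58
eef_pos: [649.9, -127.9, 99.6]
tool_rot: [3.141, -0.005, 1.766]
force: [0.6, -0.0, -0.9]
width: 18.0
gripper_force: 59.0
[276 147] [57.9 -0.8 -5.1]
[275 215] [21.3 -1.4 -5.3]
[276 223] [16.7 -0.9 -5.4]
[282 224] [16.1  2.4 -5.4]
[280 148] [57.4  1.2 -5.1]
216 244 310 25
220 244 310 23
224 244 309 29
228 244 310 66
red scene 244
178 218 220 | 179 219 221 | 180 220 222 | 181 221 223 | 182 222 225 | 183 223 226 | 184 224 225 | 185 219 225 | 186 219 225 | 187 219 225 | 188 220 225 | 189 220 225 | 190 221 225 | 191 221 225 | 192 221 222 | 193 222 224 | 194 222 225 | 195 216 225 | 196 216 226 | 197 215 227 | 198 214 228 | 199 213 229 | 200 212 230 | 201 212 230 | 202 213 221 | 203 214 221 | 204 214 221 | 205 215 221 | 206 216 221 | 207 217 221 | 208 202 220 | 209 203 206 | 210 204 204 | 211 205 207 | 212 206 208 | 213 207 217 | 214 208 218 | 215 208 219 | 216 209 220 | 217 210 221 | 218 211 222 | 219 212 223 | 220 213 224 | 221 214 225 | 222 215 226 | 223 216 227 | 224 217 228 | 225 218 229 | 226 219 236 | 227 220 236 | 228 221 243 | 229 222 241 | 80 [[217.5, 210.5], [210.2, 202.7], [231.4, 202.7]]
85 [[217.4, 209.2], [210.1, 201.5], [231.3, 201.5]]
90 [[217.2, 208.0], [209.9, 200.2], [231.2, 200.2]]
```

```bash
H="python3 -m handwheel"
$H '[[[0,0,0],[0.002,0,0.002],1],[[0,0,0],[0,0,0],1],[[0,0,0],[0,0,0],1],[[0,0,0],[0,0,0],1],[[0,0,0],[0,0,0],1]]'
python3 - <<'E'
from h import *
a=cv2.imread('pics/t8.png')[:,:,::-1].copy();b=ctrl.get_image('top')['pixels']
for i in(a,b):
    m=cv2.inRange(cv2.cvtColor(i.copy(),cv2.COLOR_RGB2HSV),(30,90,40),(60,255,255))
    for u0,u1 in((295,310),(340,356)):
        v,u=np.nonzero(m[135:170,u0:u1]);print(len(v),u.mean()+u0 if len(v) else '',v.mean()+135 if len(v) else '')
s=ctrl.read_state();print(s['qd'].round(3),s['force'])
E
```

```text
clock: 10.1
eef_pos: [649.1, -126.0, 97.2]
tool_rot: [3.141, -0.005, 1.766]
force: [-0.4, -0.1, -0.6]
width: 17.9
gripper_force: 59.0
64 304.46875 154.890625
60 344.56666666666666 146.38333333333333
64 304.46875 154.890625
0  
[-0.001  0.     0.001 -0.     0.    -0.002  0.   ] [-0.77505905  0.10953327 -0.67004738]
```

The visible end of the card hasn't moved, there is no contact force, and the arm is still, so I hand in.

```bash
python3 -c "
from cell import ctrl
print(ctrl.finish_job())"
```

```text
the job is handed in; nothing more can be done
None
```

Handed in at about 10 s: the red clip is held squeezed fully open (59 N) and still over the middle of the green card's top edge, square to it and centred to about 3 mm, with its lips by my estimate wholly below the edge; there was no contact force, and the end of the card I could still see had not moved.

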